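# Fetch the objective case from the revolving parts stand

### The job

The microscope needs its spare objective, which is in the round screw case: turn the revolving parts stand until the cup holding that case is at the pointer on the front of the stand's foot, and only then lift the case out. Stand the case upright in the shallow steel tray and leave the other parts, among them a bare objective, in their cups.

Things in the scene. Friction and masses are not known exactly. Their poses are not given: they have to be found in the camera images.
- front_place (a point): Fixed point on the foot of the revolving stand (dark steel drum, 200 mm across, 10 mm high), 88 mm from the turning axis, 20 mm above the worktop: where the floor centre of a cup is when that cup is exactly at the pointer. The pointer is a small upright steel blade, 27 mm high, on a tongue at the foot's front, towards the robot, 116 to 146 mm from the axis.
- carousel (a joint): Turn of the plate on its foot, rad: 0 at the start, positive counter-clockwise from above; turns either way, stays where left (friction about 0.06 N m). Plate: aluminium disc 230 mm across, top 20 mm above the worktop, with six grey cups every 60 degrees, centres 88 mm from the axis, inner diameter 38 mm, outer 45 mm, rims 12 mm above the plate, floor = plate top.
- hub (a point): On the plate's turning axis, 108 mm above the worktop: middle of the black bar knob, fixed to the plate by a thin post; 46 mm long along this point's x axis, 14 mm thick along its y axis, 28 mm high. Grasp it across its thickness from above and turn it to turn the plate. Its -x end points to an empty cup, which is near the pointer at the start; the cup opposite is empty too.
- objective_case: The wanted part: round white screw case 34 mm across with a ribbed black cap 37 mm across (the upper 17 mm), 58 mm high in all, upright in a cup one place to the left or right of the pointer at the start, to be lifted straight up. Origin at the centre of its underside, z along its axis. Grasp it by the cap, about 47 mm above the underside. About 70 g.
- bare_objective: Bystander: a bare steel microscope objective standing nose up, 33 mm across at its foot, 42 mm high, tapering to 17 mm at the top, in a cup on the other side of the pointer. Origin at the centre of its underside.
- cap_a: Bystander: flat black dust cap, 31 mm across, 14 mm high, in a cup. Origin at the centre of its underside.
- cap_b: Bystander: a second dust cap like the first, in another cup.
- tray_in (a point): Centre of the inner floor of the fixed square steel tray at the robot's left: 110 x 110 mm outside, 16 mm high, walls and floor 4 mm thick (inner floor 4 mm above the worktop).
There are look-alikes about, which are no part of the job. Leave any green or purple look-alike of the objective_case alone.

How it is judged:
By the outcome, as a careful person would: the job done as asked, in the order asked, and still so for the second after the job is handed in, with the robot touching nothing.
It also fails if it takes over 58 s, if anything falls off the work surface, if the arm or the gripper's body presses on something with over 40 N, if the wrist force passes 120 N, or if a joint passes its speed limit or range.

### The arm

A 6-joint arm with a two-finger parallel gripper is mounted at the origin on a cart in front of the work surface, level with it; the furniture and walls round the work are solid. World frame = base frame: x ahead of the robot, y to its left, z up, the work surface at z = 0. Lengths are in m, angles in degrees, forces in N, time in s.
With the tool pointing down it reaches from about 0.4 to 0.825 m from the base axis. Payload 7 kg.
Tool frame: the origin (TCP) lies at the very end of the fingers, on their centre line; the grasp point (between the pads) lies 19 mm behind it; x points along the fingers, z is the direction in which the jaws open and shut, and the axes are right-handed (so a half turn about x gives the same grasp; the last joint's range is limited). The gripper opens to 88 mm and grips with 3 to 60 N. Pads are 19 mm wide; open, the fingers measure 130 mm over their backs; the gripper's body (78 mm by 193 mm) begins 47 mm behind the grasp point.
Start: joints at [-52.477, 20.546, 0.682, 0, -70.136, -16.507], TCP at [0.242, -0.63, 0.227] pointing down, gripper open.
Joint ranges: [-176.03, 176.03], [-82.01, 121.73], [-58.28, 71.71], [-173.87, 95.51], [-174.79, -0.11], [-173.66, 173.66]. Speed limits (degrees/s): [136.94, 136.94, 172.46, 180, 180, 180].

### API

Orientations are given as [roll, pitch, yaw] about the fixed x, y, z axes, in that order (R = Rz(yaw) Ry(pitch) Rx(roll)).
In Python, from plant import * gives the robot as it stands.
- The arm moves only by the tool arm_command, never from a script. Its argument "commands" is one flat list of numbers, 5 for each row, row after row: the shift along the tool's x, y, z in mm, then the turn about the tool's x in degrees, then the opening in per cent of the stroke, from 0 (shut) to 100 (fully open). A call has 1 to 5 rows; each row shifts and turns the pose as measured when the row begins, along the tool's axes as they then stand; what a row does not reach is not made up. A row lasts 1/8 s, in which the tool goes at most 62.5 mm and 10.7 degrees, less where a joint would pass 70% of its speed; a pose out of reach is approached as far as the arm can. A call is refused whole if a number of a shift passes 62.5 or a number of a turn 10.7, either way. A call with a gripper value outside its range is refused whole. The fingers move at their own pace and stop on an object; the grip force is fixed at half the most. Time passes only in rows, so rows that do not move let the fingers close. It gives the time, the measured TCP pose, the force and the opening at its end, in the units of the state.
- get_obs(): the state, without advancing time (a new reading comes with each control period).
- snapshot(name): name is "scene" or "side" or "wrist"; returns a dict with "frame" (480x640x3 uint8, blue, green, red), "fov_y" (degrees; the focal length in pixels is half the picture's height over the tangent of half this angle, whatever the lens; pixels are square), "cx", "cy" (the principal point, pixels), "dist" ([k1, k2, p1, p2, k3] as OpenCV has them; the pictures are not rectified), "world_to_cam" (4x4, takes a point from world to camera coordinates). Camera axes: x right, y up, looking along -z (the intrinsics and any distortion apply to the point x, -y, -z); pixel columns grow to the right and rows downward; lengths in m; the calibration is good to about 2 mm. A picture is of the moment at which its call begins. There is no depth.
- close_job(): hands the job in, once; it reports no verdict.
The state is a dict: "clock": time; "joint_pos": joint angles; "qvel": joint speeds; "tau": joint torques, N m; "tool_pos": TCP position; "orientation": TCP orientation; "force": force on the tool from outside, world axes, zero at the start; "moment": the same for the moment, N m; "opening": finger opening in m.
Only numpy, scipy, OpenCV 4.12 (cv2) and the standard library are available. Lean on these libraries where they do the work, as an engineer would, in place of code of your own. Each camera call takes 0.05 s, during which the arm holds its last target. There are 200 camera calls.

## Working session

There is one attempt and no reset: what is moved stays moved. The work goes in short steps, Python scripts to look and compute and a tool call to move; the robot and the scene stay as the last step left them, time stands still between calls to the robot, and variables do not carry over. Pictures are saved under pics/ and viewed, about 8 in all and at most 12, crops included, and the job is handed in when it is done.

Besides the shell and the picture viewer there is one more tool, called after ">>>" as name(argument=value, ...) on one line, values as JSON. arm_command: Moves the arm, as the interface text tells. Its arguments: {"type":"object","properties":{"commands":{"type":"array"}},"required":["commands"]}

```bash
mkdir -p pics; ls
cat > h.py <<'E'
from plant import *
import numpy as np, cv2
from scipy.spatial.transform import Rotation as R
def K(s):
    f=240/np.tan(np.radians(s["fov_y"]/2)); return np.array([[f,0,s["cx"]],[0,f,s["cy"]],[0,0,1.]])
def plane(s,uv,z):
    "world points of pixels uv on the plane z"
    p=cv2.undistortPoints(np.array(uv,float).reshape(-1,1,2),K(s),np.array(s["dist"],float)).reshape(-1,2)
    M=np.array(s["world_to_cam"]); r=M[:3,:3]; c=-r.T@M[:3,3]
    d=np.c_[p[:,0],-p[:,1],-np.ones(len(p))]@r
    return c+d*((z-c[2])/d[:,2])[:,None]
def proj(s,P):
    M=np.array(s["world_to_cam"]); q=np.atleast_2d(P)@M[:3,:3].T+M[:3,3]; q=q*[1,-1,-1]
    return cv2.projectPoints(q,np.zeros(3),np.zeros(3),K(s),np.array(s["dist"],float))[0].reshape(-1,2)
E
python3 - <<'E'
from h import *
o=get_obs(); print(o)
for n in("scene","side"):
    s=snapshot(n); cv2.imwrite(f"pics/{n}0.png",s["frame"]); np.save(f"pics/{n}0.npy",s,allow_pickle=True)
    M=np.array(s["world_to_cam"]); print(n,s["fov_y"],-M[:3,:3].T@M[:3,3],M[2,:3],s["dist"])
E
```

```text
pics
{'clock': 0.0, 'joint_pos': array([-5.24775567e+01,  2.05911872e+01,  6.34380236e-01, -2.02782092e-02,
       -7.01355142e+01, -1.65060777e+01]), 'qvel': array([-0.02501419,  0.03903506, -0.12123799,  0.03663247,  0.03333127,
       -0.0313229 ]), 'tau': array([-3.04068762e-04, -5.82717705e+01,  2.93073070e+01,  6.99728519e+00,
        7.17966323e-03, -1.61358962e-04]), 'tool_pos': array([ 0.24187339, -0.62965861,  0.22562959]), 'orientation': array([  4.8409111 ,  89.90573059, 115.85037083]), 'force': array([-0.65814344, -0.14099225,  0.45013204]), 'moment': array([ 0.04025355, -0.06631299,  0.00477204]), 'opening': 0.0877290561511889}
scene 53.40355982930652 [-0.39149977  0.6057284   0.72834242] [-0.7406511   0.48400759  0.46601782] [-0.12748893  0.          0.          0.          0.        ]
side 43.648091928088604 [ 0.28183723 -1.35373308  0.97794019] [-0.2078658  -0.81056666  0.54751576] [0.06130783 0.         0.         0.         0.        ]
```

View pics/scene0.png

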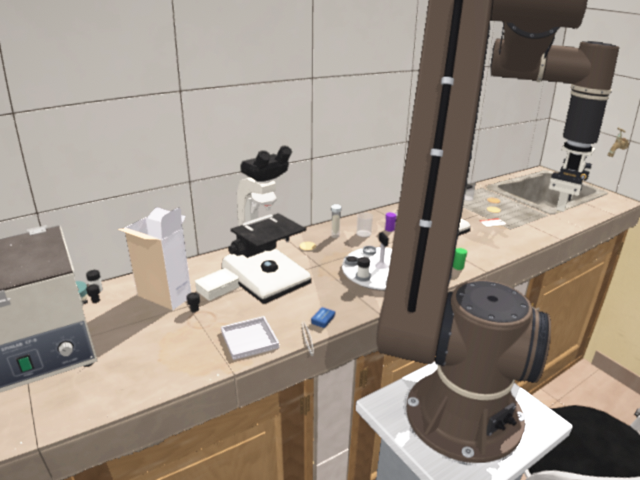

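View pics/side0.png

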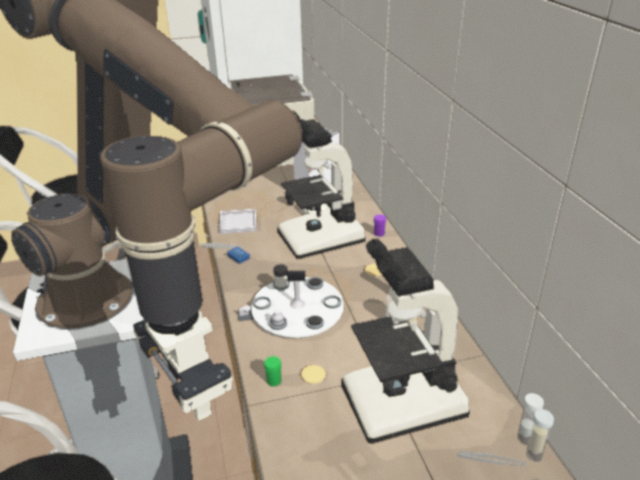

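The scene view shows the tray at about (249,338), the stand half hidden behind the arm at (375,265), a white case with a black cap at (363,268), and green and purple look-alikes at (460,258) and (391,221). The side view shows the plate at (297,305), the black-capped part at (281,272), the steel objective at (278,320), the pointer at (245,312), the green look-alike at (273,370) and the purple one at (379,225).

Run:
```python
from h import *
S=np.load("pics/scene0.npy",allow_pickle=True).item(); D=np.load("pics/side0.npy",allow_pickle=True).item()
a=cv2.resize(S["frame"][215:305,325:425],None,fx=4,fy=4,interpolation=cv2.INTER_CUBIC)
b=cv2.resize(D["frame"][255:345,230:350],None,fx=3.3,fy=4,interpolation=cv2.INTER_CUBIC)
b=b[:360]
cv2.imwrite("pics/crop1.png",np.hstack([a,b[:, :400]]))
# plate mask in side view
f=D["frame"]; hsv=cv2.cvtColor(f,cv2.COLOR_BGR2HSV); m=((hsv[...,1]<40)&(hsv[...,2]>140)).astype(np.uint8)
m2=np.zeros_like(m); m2[265:345,240:350]=m[265:345,240:350]
c=max(cv2.findContours(m2,0,1)[0],key=cv2.contourArea); print(cv2.boundingRect(c),cv2.contourArea(c))
h=cv2.convexHull(c).reshape(-1,2); P=plane(D,h,.02)[:,:2]
(x,y),r=cv2.minEnclosingCircle(P.astype(np.float32)); print("plate",x,y,r)
print("corr tray in scene",plane(S,[(222,328),(269,319),(278,346),(230,357)],.016))
print("pointer side",plane(D,[(245,312)],.02),"case",plane(D,[(281,285)],.05))
```

```text
(240, 276, 104, 63) 4202.0
plate 0.5053947567939758 -0.20037046074867249 0.1319841593503952
corr tray in scene [[0.4904817  0.30341922 0.016     ]
 [0.464038   0.19034235 0.016     ]
 [0.36312137 0.22000087 0.016     ]
 [0.38508549 0.32873294 0.016     ]]
pointer side [[ 0.3872266  -0.19755934  0.02      ]] case [[ 0.4888658  -0.15475237  0.05      ]]
```

View pics/crop1.png

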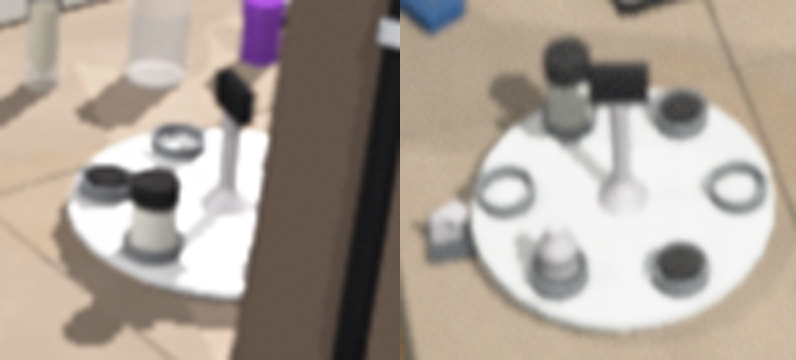

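Candidates: black-capped white case (side 281,272), bare objective (side 278,320), green tub (side 273,370), purple tub (side 379,225). The crop confirms the first: white body, black cap, in the cup to the left of the pointer. I'll go above the stand for a closer wrist view.

```bash
cat >> h.py <<'E'
def todo(target=None,jawdir=None):
    "print what is left to go, tool axes: shift mm, turn deg (jaw z axis to horizontal azimuth jawdir, mod 180)"
    o=get_obs(); r=R.from_euler("xyz",o["orientation"],degrees=True).as_matrix(); p=np.array(o["tool_pos"])
    az=np.degrees(np.arctan2(r[1,2],r[0,2]))
    print("t%.2f"%o["clock"],"tcp",p.round(4),"x",r[:,0].round(3),"jaw az %.1f"%az,"y",r[:,1].round(2),"open %.4f"%o["opening"],"F",np.round(o["force"],1),"q",np.round(o["joint_pos"],1))
    if target is not None: print("shift",(r.T@(np.array(target)-p)*1000).round(1))
    if jawdir is not None:
        d=(jawdir-az+90)%180-90; print("turn about tool x",round(float(-d),1),"(az change %.1f)"%d)
E
python3 - <<'E'
from h import *
D=np.load("pics/side0.npy",allow_pickle=True).item(); f=D["frame"]
hsv=cv2.cvtColor(f,cv2.COLOR_BGR2HSV); m=((hsv[...,1]<40)&(hsv[...,2]>140)).astype(np.uint8)
m2=np.zeros_like(m); m2[278:345,250:350]=m[278:345,250:350]
c=max(cv2.findContours(m2,0,1)[0],key=cv2.contourArea); h=cv2.convexHull(c).reshape(-1,2); h=h[(h[:,1]>295)|(h[:,0]>300)]
P=plane(D,h,.02)[:,:2]
q=np.linalg.lstsq(np.c_[2*P,np.ones(len(P))],(P**2).sum(1),rcond=None)[0]; print("axis",q[:2],"r",np.sqrt(q[2]+q[0]**2+q[1]**2))
for n in ["wrist"]:
    s=snapshot(n); M=np.array(s["world_to_cam"]); o=get_obs(); r=R.from_euler("xyz",o["orientation"],degrees=True).as_matrix()
    c=-M[:3,:3].T@M[:3,3]; print("cam in tool",r.T@(c-o["tool_pos"]),"look",-r.T@M[2,:3],"fov",s["fov_y"])
todo([.46,q[1],.30],90)
E
```

```text
axis [ 0.51744637 -0.20855319] r 0.11862371814450569
cam in tool [-0.15842103  0.07325839 -0.00079139] look [ 9.62472745e-01 -2.71378298e-01  1.84121738e-04] fov 64.21298184994593
t0.15 tcp [ 0.2419 -0.6298  0.2259] x [-0.001  0.001 -1.   ] jaw az 111.0 y [-0.93 -0.36  0.  ] open 0.0876 F [ 0.7 -0.4 -0. ] q [-52.5  20.6   0.6  -0.  -70.1 -16.5]
shift [ -73.8 -354.6  315.1]
turn about tool x 21.0 (az change -21.0)
```

>>> arm_command(commands=[-37, 0, 0, 10.5, 100, -37, 0, 0, 10.5, 100, 0, -27, 52, 0, 100, 0, -27, 52, 0, 100, 0, -27, 52, 0, 100])

```text
clock: 0.78
tool_pos: [0.3246, -0.4732, 0.2986]
orientation: [33.5, 89.6, 122.4]
force: [1.4, -0.5, 0.8]
opening: 0.0878
```

>>> arm_command(commands=[0, -27, 52, 0, 100, 0, -27, 53, 0, 100, 0, -27, 53, 0, 100, 0, -27, 53, 0, 100, 0, -27, 53, 0, 100])

```text
clock: 1.4
tool_pos: [0.467, -0.2026, 0.2996]
orientation: [25.7, 89.6, 114.6]
force: [1.1, -1.3, 1.0]
opening: 0.0874
```

Run:
```python
from h import *
todo([.46,-.2085,.30],90)
s=snapshot("wrist"); np.save("pics/w1.npy",s,allow_pickle=True); cv2.imwrite("pics/w1.png",s["frame"])
print(proj(s,[[.517,-.2085,.02],[.517,-.2085,.122]]))
```

```text
t1.40 tcp [ 0.467  -0.2026  0.2996] x [-0.003  0.007 -1.   ] jaw az 88.9 y [-1.    0.02  0.  ] open 0.0874 F [ 1.1 -1.3  1. ] q [ -1.6   2.5 -12.6  -0.4 -75.1 -89.4]
shift [-0.4  6.9 -6. ]
turn about tool x -1.1 (az change 1.1)
[[312.39512965 242.69008262]
 [311.76870893 272.11368546]]
```

View pics/w1.png

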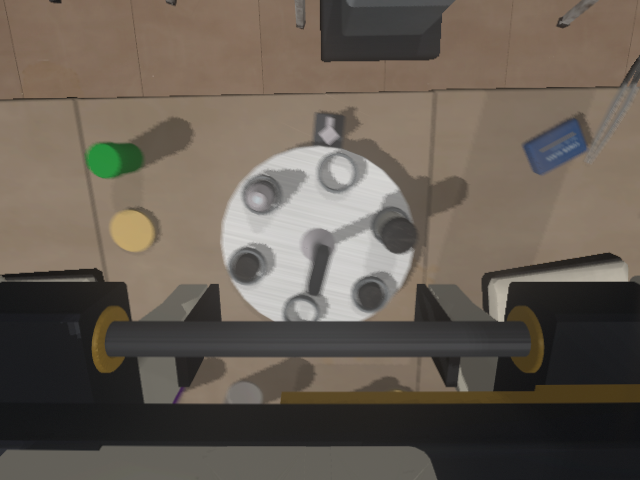

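The wrist view (top is towards the robot, right is +y) shows the pointer at (329,131), the plate around (318,238), empty cups at (337,172) and (302,308), the knob at (319,270), the case at (398,235) and the bare objective at (261,195).

```bash
cat > m.py <<'E'
from h import *
def axis_fit(s,c0,lim=315):
    "edge of the plate: bright low-saturation blob hull -> circle in plane z=.02"
    hsv=cv2.cvtColor(s["frame"],cv2.COLOR_BGR2HSV); m=((hsv[...,1]<35)&(hsv[...,2]>120)).astype(np.uint8)
    m=cv2.morphologyEx(m,cv2.MORPH_OPEN,np.ones((3,3))); m[lim:]=0
    n,l,st,ce=cv2.connectedComponentsWithStats(m); i=1+np.argmax(st[1:,4]*(np.hypot(*(ce[1:]-c0).T)<60))
    h=cv2.convexHull(max(cv2.findContours((l==i).astype(np.uint8),0,1)[0],key=cv2.contourArea)).reshape(-1,2); h=h[h[:,1]<lim-5]
    P=plane(s,h,.02)[:,:2]; k=np.ones(len(P),bool)
    for _ in range(6):
        q=np.linalg.lstsq(np.c_[2*P[k],np.ones(k.sum())],(P[k]**2).sum(1),rcond=None)[0]; r=np.sqrt(q[2]+q[0]**2+q[1]**2)
        e=np.abs(np.hypot(*(P-q[:2]).T)-r); k=e<max(.003,np.median(e)*1.5)
    print("axis",q[:2].round(4),"r %.4f"%r,k.sum(),len(k)); return q[:2]
def polar(P,a):
    d=np.atleast_2d(P)[:,:2]-a; return [(round(float(np.hypot(*v)),4),round(float(np.degrees(np.arctan2(v[1],v[0]))%360),1)) for v in d]
E
python3 - <<'E'
from m import *
s=np.load("pics/w1.npy",allow_pickle=True).item()
a=axis_fit(s,(318,235))
print("ptr base/tip",polar(plane(s,[(329,140)],.01),a),polar(plane(s,[(329,131)],.027),a))
g=cv2.cvtColor(s["frame"],cv2.COLOR_BGR2GRAY)
# knob dark blob, cap dark blob
for nm,(x0,x1,y0,y1),z in (("knob",(300,340,240,305),.122),("cap",(370,425,205,260),.078)):
    m=np.zeros_like(g); m[y0:y1,x0:x1]=(g[y0:y1,x0:x1]<55)
    n,l,st,ce=cv2.connectedComponentsWithStats(m); i=1+np.argmax(st[1:,4])
    c=max(cv2.findContours((l==i).astype(np.uint8),0,1)[0],key=cv2.contourArea)
    w=plane(s,c.reshape(-1,2),z)[:,:2]; rr=cv2.minAreaRect((w*1000).astype(np.float32)); print(nm,st[i],ce[i],rr)
    print(polar(plane(s,[ce[i]],z),a))
    v=np.linalg.svd(w-w.mean(0))[2][0]; print(" long axis az",np.degrees(np.arctan2(v[1],v[0])))
print("cups",polar(plane(s,[(337,172),(302,308),(261,195),(247,263),(371,291)],.03),a))
for b in (.5,): pass
I=cv2.resize(s["frame"][105:325,205:435],None,fx=2.6,fy=2.6,interpolation=cv2.INTER_CUBIC); cv2.imwrite("pics/w1c.png",I)
E
```

```text
axis [ 0.5197 -0.2027] r 0.1153 45 45
ptr base/tip [(0.1214, 172.5)] [(0.1309, 173.3)]Traceback (most recent call last):
  File "<stdin>", line 9, in <module>
    return _wrapfunc(a, 'argmax', axis=axis, out=out, **kwds)
    return bound(*args, **kwds)
ValueError: attempt to get argmax of an empty sequence
```

```bash
cat >> m.py <<'E'
def dark(s,box,z,a,nm,t=80):
    g=cv2.cvtColor(s["frame"],cv2.COLOR_BGR2GRAY); x0,x1,y0,y1=box; m=np.zeros_like(g); m[y0:y1,x0:x1]=(g[y0:y1,x0:x1]<t)
    n,l,st,ce=cv2.connectedComponentsWithStats(m); i=1+np.argmax(st[1:,4])
    c=max(cv2.findContours((l==i).astype(np.uint8),0,1)[0],key=cv2.contourArea)
    w=plane(s,c.reshape(-1,2),z)[:,:2]; rr=cv2.minAreaRect((w*1000).astype(np.float32)); v=np.linalg.svd(w-w.mean(0))[2][0]
    print(nm,"min",g[y0:y1,x0:x1].min(),st[i],"rect",np.round(rr[0],1),np.round(rr[1],1),"polar",polar(np.array(rr[0])/1000,a),"long az %.1f"%(np.degrees(np.arctan2(v[1],v[0]))%180))
E
python3 - <<'E'
from m import *
s=np.load("pics/w1.npy",allow_pickle=True).item()
a=axis_fit(s,(318,235))
dark(s,(300,340,240,305),.122,a,"knob"); dark(s,(375,425,205,260),.078,a,"cap",70)
print("cups",polar(plane(s,[(337,172),(302,308),(261,195),(247,263),(371,291)],.03),a))
I=cv2.resize(s["frame"][105:325,205:435],None,fx=2.6,fy=2.6,interpolation=cv2.INTER_CUBIC); cv2.imwrite("pics/w1c.png",I)
E
```

```text
axis [ 0.5197 -0.2027] r 0.1153 45 45
knob min 64 [309 245  20  50 561] rect [ 515.3 -202.3] [11.6 49.9] polar [(0.0045, 174.6)] long az 166.8
cap min 53 [382 217  35  35 802] rect [ 493.6 -118.1] [36.8 32.8] polar [(0.0886, 107.2)] long az 33.7
cups [(0.0893, 164.7), (0.0796, 345.2), (0.088, 224.8), (0.0852, 282.0), (0.0852, 48.4)]
```

View pics/w1c.png

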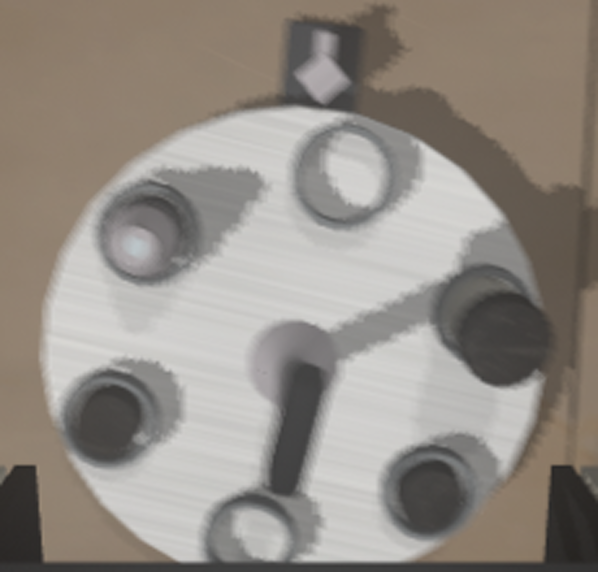

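Run:
```python
from m import *
s=np.load("pics/w1.npy",allow_pickle=True).item(); D=np.load("pics/side0.npy",allow_pickle=True).item();a=np.array([.5197,-.2027])
for z in(.1,.2): print("mic2 stage",plane(D,[(325,208),(283,183)],z).round(3).tolist(),"mic1 stage/head",plane(D,[(355,325),(395,360),(370,245)],z).round(3).tolist())
print("mic2 base near",plane(s,[(487,270)],.04),"mic1 base",plane(s,[(100,275)],.04))
print("tongue",polar(plane(s,[(330,113),(328,145)],.01),a),"blade",polar(plane(s,[(328.8,134.2)],.027),a),polar(plane(s,[(330,121)],.01),a))
todo([a[0],a[1],.092],76)
```

```text
mic2 stage [[0.678, 0.104, 0.1], [0.594, 0.292, 0.1]] mic1 stage/head [[0.603, -0.406, 0.1], [0.648, -0.53, 0.1], [0.739, -0.117, 0.1]]
mic2 stage [[0.633, -0.062, 0.2], [0.558, 0.105, 0.2]] mic1 stage/head [[0.567, -0.514, 0.2], [0.607, -0.624, 0.2], [0.687, -0.258, 0.2]]
mic2 base near [[ 0.54894163 -0.0055883   0.04      ]] mic1 base [[ 0.5449965  -0.45626194  0.04      ]]
tongue [(0.1504, 173.4), (0.1158, 172.8)] blade [(0.1275, 173.2)] [(0.142, 173.1)]
t1.45 tcp [ 0.4698 -0.198   0.2994] x [-0.002  0.008 -1.   ] jaw az 89.0 y [-1.    0.02  0.  ] open 0.0874 F [1.7 3.1 1. ] q [ -1.1   2.6 -12.5  -0.5 -75.  -89.7]
shift [207.3 -50.4  -5.5]
turn about tool x 13.0 (az change -13.0)
```

>>> arm_command(commands=[0, -25, -3, 6.5, 60, 0, -25, -2, 6.5, 60, 40, 0, 0, 0, 60, 40, 0, 0, 0, 60, 40, 0, 0, 0, 60])

```text
clock: 2.08
tool_pos: [0.524, -0.2025, 0.1791]
orientation: [-19.4, 89.5, 56.6]
force: [-0.1, 0.3, -0.2]
opening: 0.0527
```

```bash
python3 -c "
from m import *
todo([.5197,-.2027,.092],76)"
```

```text
t2.08 tcp [ 0.524  -0.2025  0.1791] x [ 0.005  0.008 -1.   ] jaw az 76.0 y [-0.97  0.24 -0.  ] open 0.0527 F [-0.1  0.3 -0.2] q [  -1.5   12.   -17.6   -0.5  -60.2 -102.3]
shift [87.   4.4 -2. ]
turn about tool x -0.0 (az change 0.0)
```

>>> arm_command(commands=[29, 2, -1, 0, 60, 29, 2, -1, 0, 60, 28, 0, 0, 0, 60, 0, 0, 0, 0, 60])

```text
clock: 2.58
tool_pos: [0.5166, -0.2027, 0.0866]
orientation: [31.1, 89.5, 107.0]
force: [-0.2, 0.5, -0.1]
opening: 0.0524
```

Run:
```python
from m import *
todo([.5197,-.2027,.092],76)
s=snapshot("wrist"); D=snapshot("side"); np.save("pics/w2.npy",s,allow_pickle=True)
print(proj(D,[[.52,-.2,.1]]),proj(s,[[.52,-.2,.1]]))
cv2.imwrite("pics/w2.png",np.hstack([cv2.resize(s["frame"],(400,300)),cv2.resize(D["frame"][180:360,180:420],(400,300))]))
```

```text
t2.58 tcp [ 0.5166 -0.2027  0.0866] x [-0.003  0.008 -1.   ] jaw az 76.0 y [-0.97  0.24  0.  ] open 0.0524 F [-0.2  0.5 -0.1] q [  -1.6   17.1  -24.4   -0.6  -48.6 -102.1]
shift [-5.4 -3.   0.8]
turn about tool x -0.0 (az change 0.0)
[[296.27130617 277.34591189]] [[327.66326629 321.51055793]]
```

View pics/w2.png

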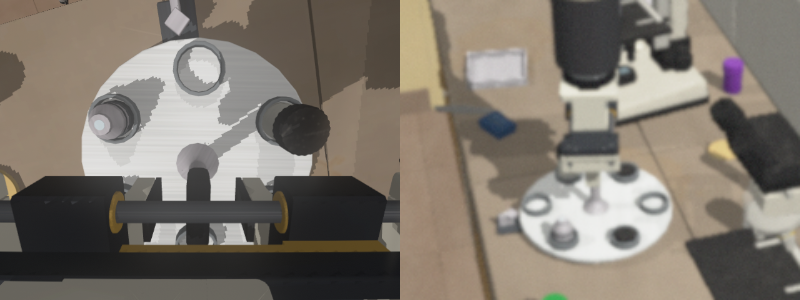

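The wrist view shows the knob at (198,190) between the open fingers, aligned. The side view shows the tips above the plate parts. Closing now.

>>> arm_command(commands=[-5, -3, 0, 0, 0, 0, 0, 0, 0, 0, 0, 0, 0, 0, 0, 0, 0, 0, 0, 0])

```text
clock: 3.18
tool_pos: [0.524, -0.2041, 0.0984]
orientation: [-36.0, 89.4, 40.0]
force: [-0.0, 0.5, -0.4]
opening: 0.0183
```

```bash
python3 -c "
from m import *
todo([.5197,-.2027,.092],76)"
```

```text
t3.17 tcp [ 0.524  -0.2041  0.0984] x [ 0.008  0.007 -1.   ] jaw az 76.0 y [-0.97  0.24 -0.01] open 0.0183 F [-0.   0.5 -0.4] q [  -1.6   16.6  -23.3   -0.5  -49.6 -102. ]
shift [6.4 4.6 0.2]
turn about tool x 0.0 (az change -0.0)
```

>>> arm_command(commands=[4, 3, 0, 0, 0, 0, 0, 0, 0, 0, 0, 0, 0, 0, 0])

```text
clock: 3.55
tool_pos: [0.5238, -0.205, 0.0979]
orientation: [-62.3, 89.2, 13.8]
force: [1.8, 0.2, 0.6]
opening: 0.0139
```

```bash
python3 -c "
from m import *
todo([.5197,-.2027,.092],76)"
```

```text
t3.55 tcp [ 0.5238 -0.205   0.0979] x [ 0.014  0.004 -1.   ] jaw az 76.1 y [-0.97  0.24 -0.01] open 0.0139 F [1.8 0.2 0.6] q [  -1.6   16.4  -23.7   -0.3  -49.  -102.1]
shift [5.9 4.6 1.2]
turn about tool x 0.1 (az change -0.1)
```

>>> arm_command(commands=[0, 0, 0, 0, 35, 0, 0, 0, 0, 35, 3, 2, 0, 0, 35, 1, 1, 0, 0, 35, 0, 0, 0, 0, 35])

```text
clock: 4.18
tool_pos: [0.5198, -0.2038, 0.0926]
orientation: [-57.5, 89.3, 18.7]
force: [-0.2, 1.2, 0.6]
opening: 0.0304
```

```bash
python3 -c "
from m import *
todo([.5197,-.2027,.092],76)"
```

```text
t4.17 tcp [ 0.5198 -0.2038  0.0926] x [ 0.012  0.004 -1.   ] jaw az 76.1 y [-0.97  0.24 -0.01] open 0.0304 F [-0.2  1.2  0.6] q [  -1.5   16.5  -24.4   -0.3  -48.3 -102.1]
shift [0.6 0.4 1.1]
turn about tool x 0.1 (az change -0.1)
```

Well centred. Close.

>>> arm_command(commands=[0, 0, 0, 0, 0, 0, 0, 0, 0, 0, 0, 0, 0, 0, 0, 0, 0, 0, 0, 0, 0, 0, 0, -5, 0])

```text
clock: 4.8
tool_pos: [0.5198, -0.2039, 0.0926]
orientation: [-62.8, 89.3, 18.4]
force: [-0.5, 1.4, 0.5]
opening: 0.0137
```

```bash
python3 -c "
from m import *
todo([.5197,-.2027,.092],143)"
```

```text
t4.80 tcp [ 0.5198 -0.2039  0.0926] x [ 0.012  0.004 -1.   ] jaw az 81.2 y [-0.99  0.15 -0.01] open 0.0137 F [-0.5  1.4  0.5] q [ -1.5  16.5 -24.4  -0.3 -48.3 -97.1]
shift [0.6 0.3 1.2]
turn about tool x -61.8 (az change 61.8)
```

>>> arm_command(commands=[0, 0, 0, -10, 0, 0, 0, 0, -10, 0, 0, 0, 0, -10, 0, 0, 0, 0, -10, 0, 0, 0, 0, -10, 0])

```text
clock: 5.42
tool_pos: [0.5195, -0.2027, 0.0926]
orientation: [-105.7, 89.3, 27.1]
force: [-0.2, -0.7, -0.3]
opening: 0.014
```

Run:
```python
from m import *
todo([.5197,-.2027,.092],143)
s=snapshot("wrist"); np.save("pics/w3.npy",s,allow_pickle=True); cv2.imwrite("pics/w3.png",s["frame"])
```

```text
t5.42 tcp [ 0.5195 -0.2027  0.0926] x [ 0.011  0.006 -1.   ] jaw az 132.8 y [-0.73 -0.68 -0.01] open 0.0140 F [-0.2 -0.7 -0.3] q [ -1.4  16.5 -24.4  -0.5 -48.4 -45.5]
shift [ 0.6 -0.1 -0.1]
turn about tool x -10.2 (az change 10.2)
```

View pics/w3.png

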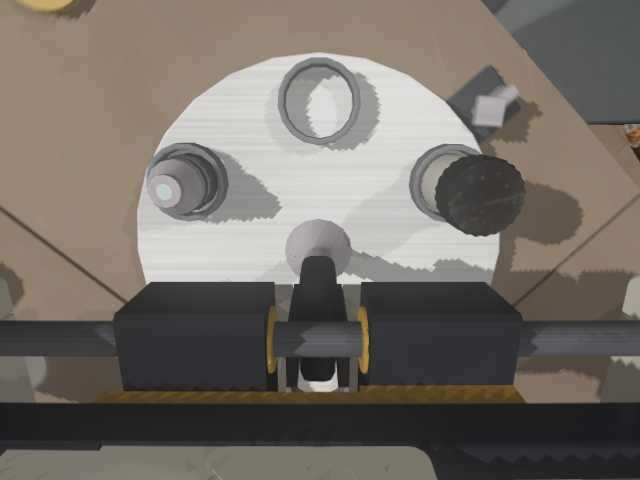

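The wrist view shows the plate turned with the knob, the case at (455,190) nearing the pointer at (492,105), the empty cup rim at (319,100), and nothing disturbed.

Run:
```python
from m import *
s=np.load("pics/w3.npy",allow_pickle=True).item()
a=axis_fit(s,(318,190),280)
A=np.array([.5197,-.2027])
for q in (a,A):
    print("empty",polar(plane(s,[(319.5,100)],.032),q),"case cap",polar(plane(s,[(479,195)],.078),q),"bare ring",polar(plane(s,[(187,181)],.032),q),"case ring L/R est",polar(plane(s,[(454,183)],.032),q))
    print("tongue mid",polar(plane(s,[(484,105)],.01),q),"tongue ends",polar(plane(s,[(487,66),(522,88)],.01),q),"blade top",polar(plane(s,[(498,98)],.027),q))
I=cv2.resize(s["frame"][40:220,380:560],None,fx=3.3,fy=3.3,interpolation=cv2.INTER_CUBIC); cv2.imwrite("pics/w3c.png",I)
```

```text
axis [ 0.5183 -0.2047] r 0.1142 33 33
empty [(0.0885, 222.2)] case cap [(0.0858, 164.2)] bare ring [(0.0872, 281.5)] case ring L/R est [(0.0892, 162.3)]
tongue mid [(0.1317, 174.3)] tongue ends [(0.1462, 180.8), (0.1541, 171.7)] blade top [(0.1338, 175.0)]
empty [(0.0909, 222.5)] case cap [(0.0866, 165.8)] bare ring [(0.0889, 280.4)] case ring L/R est [(0.0899, 163.9)]
tongue mid [(0.1329, 175.2)] tongue ends [(0.1477, 181.5), (0.1552, 172.5)] blade top [(0.135, 176.0)]
```

View pics/w3c.png

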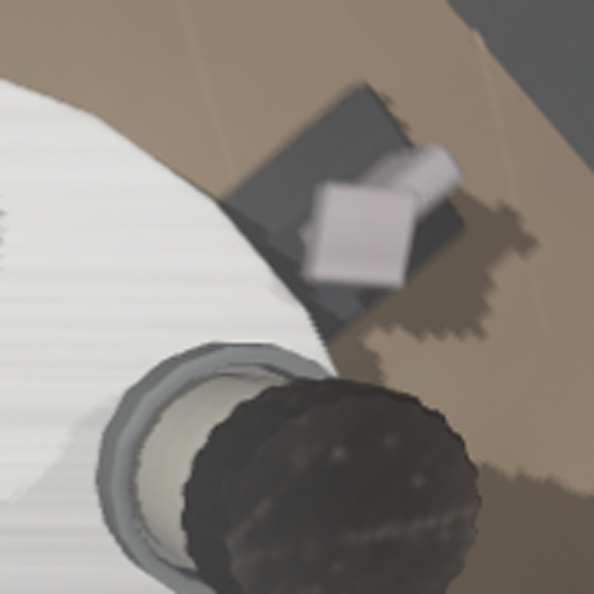

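Run:
```python
from m import *
s=np.load("pics/w3.npy",allow_pickle=True).item()
for q in ([.5183,-.2047],[.519,-.2037]):
  for z in (.005,.01): print(z,polar(plane(s,[(506,87),(463.3,121.8)],z),np.array(q)),polar(plane(s,[(489,111)],.027),np.array(q)))
```

```text
0.005 [(0.1492, 173.7), (0.1183, 173.9)] [(0.1261, 174.0)]
0.01 [(0.1472, 174.2), (0.1169, 174.5)] [(0.1261, 174.0)]
0.005 [(0.1498, 174.2), (0.1189, 174.4)] [(0.1267, 174.5)]
0.01 [(0.1478, 174.6), (0.1175, 175.0)] [(0.1267, 174.5)]
```

>>> arm_command(commands=[0, 0, 0, -5.6, 0, 0, 0, 0, -5.6, 0, 0, 0, 0, 0, 0])

```text
clock: 5.85
tool_pos: [0.5193, -0.2025, 0.0926]
orientation: [-114.5, 89.3, 29.8]
force: [1.4, -0.4, 0.5]
opening: 0.0138
```

Run:
```python
from m import *
todo([.5197,-.2027,.092],143)
s=snapshot("wrist"); np.save("pics/w4.npy",s,allow_pickle=True)
I=cv2.resize(s["frame"][20:300,120:600],None,fx=1.6,fy=1.6,interpolation=cv2.INTER_CUBIC); cv2.imwrite("pics/w4.png",I)
```

```text
t5.85 tcp [ 0.5193 -0.2025  0.0926] x [ 0.011  0.006 -1.   ] jaw az 144.3 y [-0.58 -0.81 -0.01] open 0.0138 F [ 1.4 -0.4  0.5] q [ -1.4  16.5 -24.4  -0.5 -48.5 -33.9]
shift [ 0.7 -0.1 -0.5]
turn about tool x 1.3 (az change -1.3)
```

View pics/w4.png

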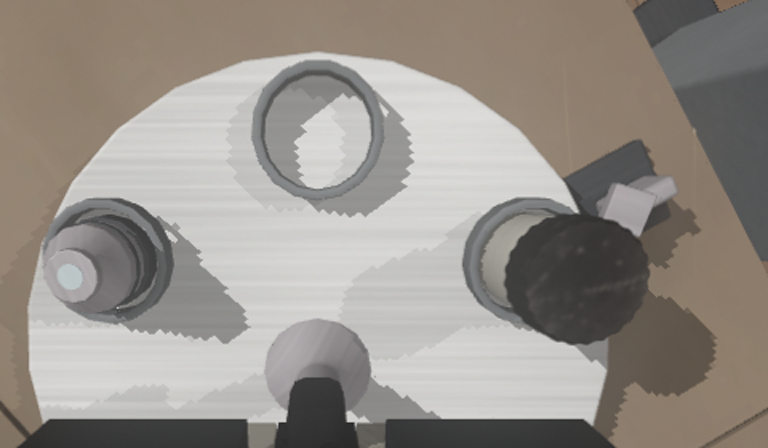

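Run:
```python
from m import *
s=np.load("pics/w4.npy",allow_pickle=True).item()
f=lambda *p:[(x/1.6+120,y/1.6+20) for x,y in p]
a=axis_fit(s,(318,190),270)
for q in (a,np.array([.519,-.2037])):
  print("empty-60",polar(plane(s,f((317.5,129)),.032),q)[0],"blade top",polar(plane(s,f((627,208)),.027),q),"tongue far mid",polar(plane(s,f((656,185)),.008),q))
```

```text
axis [ 0.5183 -0.2048] r 0.1142 39 39
empty-60 (0.0882, 234.2) blade top [(0.1266, 173.7)] tongue far mid [(0.1472, 172.6)]
empty-60 (0.0895, 234.2) blade top [(0.1272, 174.2)] tongue far mid [(0.1478, 173.1)]
```

>>> arm_command(commands=[0, 0, 0, 0, 60, 0, 0, 0, 0, 60, 0, 0, 0, 0, 60])

```text
clock: 6.28
tool_pos: [0.5195, -0.2025, 0.0927]
orientation: [-115.7, 89.3, 28.2]
force: [-0.3, -0.2, -0.2]
opening: 0.0385
```

>>> arm_command(commands=[-30, 0, 0, 0, 60, -30, 0, 0, 0, 60, -30, 0, 0, 10, 60, -10, 0, 0, 10, 60, 0, 0, 0, 10, 60])

```text
clock: 6.9
tool_pos: [0.5182, -0.2032, 0.1959]
orientation: [-84.1, 89.3, 28.8]
force: [0.4, 0.0, 0.2]
opening: 0.0525
```

>>> arm_command(commands=[0, 0, 0, 10, 60, 0, 0, 0, 10, 60, 0, 0, 0, 9, 60, 0, 45, 0, 0, 60, 0, 40, 0, 0, 60])

```text
clock: 7.52
tool_pos: [0.434, -0.1923, 0.1945]
orientation: [-55.2, 89.3, 27.4]
force: [0.5, -0.3, 0.5]
opening: 0.0528
```

Run:
```python
from m import *
todo([.431,-.195,.16],84)
s=snapshot("wrist"); np.save("pics/w5.npy",s,allow_pickle=True); cv2.imwrite("pics/w5.png",s["frame"])
```

```text
t7.53 tcp [ 0.434  -0.1923  0.1945] x [ 0.011  0.006 -1.   ] jaw az 82.6 y [-0.99  0.13 -0.01] open 0.0528 F [ 0.5 -0.3  0.5] q [ -0.4   2.6 -26.6  -0.4 -60.2 -96.8]
shift [34.4  3.  -3.3]
turn about tool x -1.4 (az change 1.4)
```

View pics/w5.png

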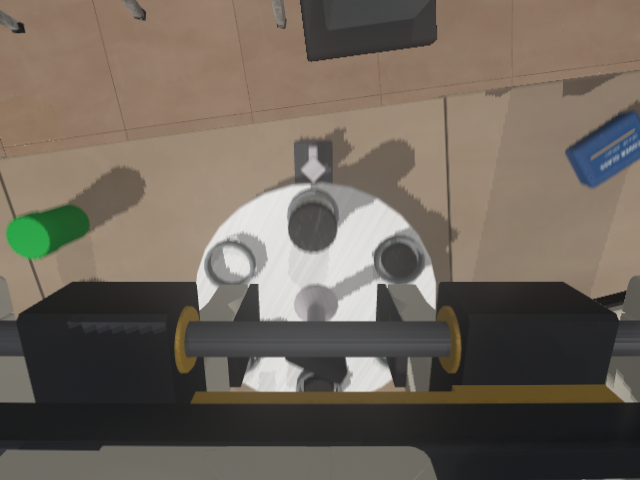

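The case, at (312,225), is now directly at the pointer blade (313,165) and in line with the hub at (315,300). The bystanders are still in their cups.

Run:
```python
from m import *
s=np.load("pics/w5.npy",allow_pickle=True).item(); a=np.array([.5187,-.204])
dark(s,(280,345,198,256),.078,a,"cap",70); dark(s,(280,345,198,256),.078,a,"cap",85)
print("blade",polar(plane(s,[(313,166)],.027),a),"empty cup",polar(plane(s,[(231,262)],.032),a),"cap_a",polar(plane(s,[(400,259)],.034),a))
```

```text
cap min 61 [293 203  33  11 103] rect [ 412.3 -196. ] [ 5.6 23.8] polar [(0.1066, 175.7)] long az 91.7
cap min 61 [ 289  202   48   48 1699] rect [ 426.6 -195.1] [34.6 35.5] polar [(0.0925, 174.5)] long az 161.0
blade [(0.1312, 173.7)] empty cup [(0.0895, 230.0)] cap_a [(0.0898, 117.3)]
```

>>> arm_command(commands=[0, 5, -3, -1.4, 60, 45, 0, 0, 0, 60, 40, 0, 0, 0, 60, 0, 0, 0, 0, 60])

```text
clock: 8.07
tool_pos: [0.4268, -0.1942, 0.1097]
orientation: [-62.2, 89.0, 21.9]
force: [0.3, 0.6, 0.7]
opening: 0.0527
```

```bash
python3 -c "
from m import *
todo([.429,-.195,.048],84)"
```

```text
t8.07 tcp [ 0.4268 -0.1942  0.1097] x [ 0.016  0.006 -1.   ] jaw az 84.1 y [-0.99  0.1  -0.02] open 0.0527 F [0.3 0.6 0.7] q [ -0.7   7.3 -34.1  -0.5 -47.7 -94.9]
shift [61.7 -1.4 -1. ]
turn about tool x 0.1 (az change -0.1)
```

>>> arm_command(commands=[20, -1, -1, 0, 60, 20, -1, 0, 0, 60, 12, 0, 0, 0, 60, 6, 0, 0, 0, 60, 0, 0, 0, 0, 60])

```text
clock: 8.7
tool_pos: [0.4357, -0.1963, 0.0561]
orientation: [-73.6, 88.7, 10.7]
force: [0.1, 0.5, 0.5]
opening: 0.0521
```

```bash
python3 -c "
from m import *
todo([.429,-.195,.048],84)
s=snapshot('wrist'); np.save('pics/w6.npy',s,allow_pickle=True); cv2.imwrite('pics/w6.png',s['frame'])
print(proj(s,[[.429,-.195,.078]]))
g=cv2.cvtColor(s['frame'],cv2.COLOR_BGR2GRAY); print(g[250:400:10,270:370:8])
"
```

```text
t8.70 tcp [ 0.4357 -0.1963  0.0561] x [ 0.023  0.004 -1.   ] jaw az 84.3 y [-0.99  0.1  -0.02] open 0.0521 F [0.1 0.5 0.5] q [ -0.8  12.4 -37.   -0.4 -39.4 -94.5]
shift [7.9 7.  0.6]
turn about tool x 0.3 (az change -0.3)
[[321.53402213 311.33324409]]
[[238 237 149 115 123 125 126 124 126 129  96 155 161]
 [237 160 150 123 119  59  57  55  79 133 134 104 164]
 [235 155 109  63  62  58  56  55  54  53 110  99 159]
 [234 161  65  62  64  61  60  58  61  54  56  76 157]
 [235  86  63  65  62  60  58  56  64  58  61  56 231]
 [234  63  65  61  60  57  55  55  62  55  56  58 234]
 [230  65  63  64  58  56  55  60  53  56  55  57 114]
 [221  67  63  60  58  57  54  61  56  57  56  58 125]
 [ 78  78  77  76  75  75  74  73  73  73  73  73  74]
 [ 87  87  86  86  86  86  86  85  85  85  84  84  84]
 [ 83  84  84  85  83  82  82  82  82  82  82  82  82]
 [233 230 222 223 222 221 221 225 225 232 223 224 220]
 [233 231 227 222 223 220 223 226 232 234 226 142 142]
 [230 229 234 225 158 150 149 139 133 148 143 141 142]
 [224 226 224 163 144 136 125 116 115 120 128 141 142]]
```

```bash
python3 -c "
from m import *
s=np.load('pics/w6.npy',allow_pickle=True).item()
g=cv2.cvtColor(s['frame'],cv2.COLOR_BGR2GRAY)
r=np.where(g[230:325,318]<90)[0]+230; c=np.where(g[305,255:385]<72)[0]+255; print(r[0],c[0],c[-1])
print(plane(s,[(318,r[0])],.078),plane(s,[(c[0],305),(c[-1],305)],.078))
todo([.4275,-.196,.048],84)"
```

```text
230 255 384
[[ 0.39611381 -0.19310379  0.078     ]] [[ 0.42362856 -0.22043199  0.078     ]
 [ 0.42880622 -0.17055073  0.078     ]]
t8.75 tcp [ 0.436  -0.1964  0.0563] x [ 0.024  0.004 -1.   ] jaw az 84.3 y [-0.99  0.1  -0.02] open 0.0519 F [ 1.  -0.6 -0.6] q [ -0.8  12.3 -36.9  -0.4 -39.4 -94.5]
shift [ 8.1  8.7 -0.5]
turn about tool x 0.3 (az change -0.3)
```

>>> arm_command(commands=[3, 4, 0, 0, 60, 3, 3, 0, 0, 60, 2, 1, 0, 0, 60, 0, 0, 0, 0, 60])

```text
clock: 9.25
tool_pos: [0.4281, -0.1955, 0.0488]
orientation: [-75.1, 88.5, 9.3]
force: [-0.9, 0.4, -0.0]
opening: 0.0527
```

```bash
python3 -c "
from m import *
todo([.4275,-.196,.048],84)
s=snapshot('wrist'); cv2.imwrite('pics/w7.png',s['frame'][150:430,150:490])"
```

```text
t9.25 tcp [ 0.4281 -0.1955  0.0488] x [ 0.026  0.004 -1.   ] jaw az 84.3 y [-0.99  0.1  -0.03] open 0.0527 F [-0.9  0.4 -0. ] q [ -0.7  12.3 -38.4  -0.4 -37.8 -94.6]
shift [ 0.8  0.6 -0.6]
turn about tool x 0.3 (az change -0.3)
```

View pics/w7.png

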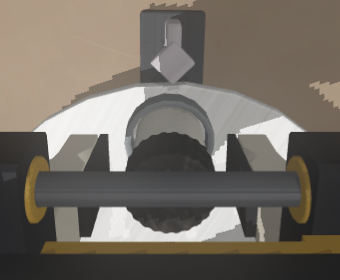

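The cap at (170,180) in the crop is centred between the fingers, and the pointer is directly ahead of the cup. Gripping.

>>> arm_command(commands=[0, 0, 0, 0, 0, 0, 0, 0, 0, 0, 0, 0, 0, 0, 0, 0, 0, 0, 0, 0, 0, 0, 0, 0, 0])

```text
clock: 9.93
tool_pos: [0.4285, -0.1955, 0.049]
orientation: [-75.2, 88.5, 9.1]
force: [0.4, -0.4, -0.7]
opening: 0.0366
```

```bash
python3 -c "
from m import *
todo([.4275,-.196,.13],84)"
```

```text
t9.93 tcp [ 0.4285 -0.1955  0.049 ] x [ 0.026  0.004 -1.   ] jaw az 84.3 y [-0.99  0.1  -0.03] open 0.0366 F [ 0.4 -0.4 -0.7] q [ -0.7  12.3 -38.4  -0.4 -37.8 -94.6]
shift [-81.   -1.2  -0.1]
turn about tool x 0.3 (az change -0.3)
```

>>> arm_command(commands=[-6, 0, 0, 0, 0, -10, 0, 0, 0, 0, -15, -0.5, 0, 0, 0, -20, -0.5, 0, 0, 0, -30, 0, 0, 0, 0])

```text
clock: 10.55
tool_pos: [0.4257, -0.1958, 0.1325]
orientation: [-72.8, 88.7, 11.5]
force: [0.3, -0.2, -0.8]
opening: 0.037
```

Run:
```python
from m import *
S=np.load("pics/scene0.npy",allow_pickle=True).item(); f=S["frame"]
# tray: light blob in the scene picture
hsv=cv2.cvtColor(f,cv2.COLOR_BGR2HSV); m=((hsv[...,1]<40)&(hsv[...,2]>110)).astype(np.uint8); k=np.zeros_like(m); k[310:365,210:290]=m[310:365,210:290]
c=max(cv2.findContours(k,0,1)[0],key=cv2.contourArea); hull=cv2.convexHull(c).reshape(-1,2)
P=plane(S,hull,.016)[:,:2]; rr=cv2.minAreaRect((P*1000).astype(np.float32)); print("tray outer (z .016)",rr,cv2.contourArea(c))
D=np.load("pics/side0.npy",allow_pickle=True).item(); f=D["frame"]
hsv=cv2.cvtColor(f,cv2.COLOR_BGR2HSV); m=((hsv[...,1]<40)&(hsv[...,2]>130)).astype(np.uint8); k=np.zeros_like(m); k[200:240,213:264]=m[200:240,213:264]
c=max(cv2.findContours(k,0,1)[0],key=cv2.contourArea); P=plane(D,cv2.convexHull(c).reshape(-1,2),.016)[:,:2]; print("side",cv2.minAreaRect((P*1000).astype(np.float32)),cv2.boundingRect(c))
todo([.43,.26,.13],84)
```

```text
tray outer (z .016) ((429.351806640625, 260.0788879394531), (117.14543914794922, 134.06759643554688), 81.36456298828125) 1705.0
side ((435.5939025878906, 247.487060546875), (140.13499450683594, 115.78294372558594), 80.76499938964844) (219, 209, 38, 25)
t10.55 tcp [ 0.4257 -0.1958  0.1325] x [ 0.022  0.004 -1.   ] jaw az 84.3 y [-0.99  0.1  -0.02] open 0.0370 F [ 0.3 -0.2 -0.8] q [ -0.8   5.4 -32.8  -0.3 -50.6 -94.7]
shift [  4.6  41.  454. ]
turn about tool x 0.3 (az change -0.3)
```

Run:
```python
from m import *
S=np.load("pics/scene0.npy",allow_pickle=True).item()
print("bag",plane(S,[(188,303),(165,305),(138,296)],0).round(3).tolist()," white box",plane(S,[(240,287)],0).round(3).tolist(),"black knob",plane(S,[(193,310)],0).round(3).tolist())
print("mic2 base",plane(S,[(310,282),(265,300),(225,262)],0).round(3).tolist(),"mic2 stage z.12",plane(S,[(305,230),(262,243),(230,230)],.12).round(3).tolist())
```

```text
bag [[0.656, 0.333, 0.0], [0.678, 0.389, 0.0], [0.757, 0.441, 0.0]]  white box [[0.655, 0.182, 0.0]] black knob [[0.619, 0.332, 0.0]]
mic2 base [[0.576, 0.002, 0.0], [0.563, 0.151, 0.0], [0.806, 0.164, 0.0]] mic2 stage z.12 [[0.66, -0.032, 0.12], [0.652, 0.11, 0.12], [0.771, 0.152, 0.12]]
```

>>> arm_command(commands=[-15, 4, 40, 0, 0, -15, 4, 50, 0, 0, -10, 4, 50, 0, 0, 0, 4, 50, 0, 0, 0, 4, 50, 0, 0])

```text
clock: 11.18
tool_pos: [0.4306, 0.0488, 0.1822]
orientation: [-72.0, 88.1, 11.9]
force: [1.3, -0.4, -0.6]
opening: 0.0367
```

>>> arm_command(commands=[0, 4, 40, 0, 0, 0, 4, 30, 0, 0, 0, 2, 15, 0, 0, 0, 0, 0, 0, 0])

```text
clock: 11.68
tool_pos: [0.429, 0.14, 0.186]
orientation: [-69.0, 87.9, 15.2]
force: [-0.5, -0.0, -1.2]
opening: 0.0365
```

Run:
```python
from m import *
todo([.43,.26,.13],84)
s=snapshot("wrist"); np.save("pics/w8.npy",s,allow_pickle=True); cv2.imwrite("pics/w8.png",s["frame"])
print(proj(s,[[.43,.26,.016],[.375,.205,.016],[.375,.315,.016],[.485,.205,.016],[.485,.315,.016]]).round())
```

```text
t11.68 tcp [0.429 0.14  0.186] x [ 0.035  0.01  -0.999] jaw az 84.2 y [-0.99  0.1  -0.03] open 0.0365 F [-0.5 -0.  -1.2] q [  44.2   -0.5  -31.7    1.2  -57.  -140.6]
shift [ 57.2  13.  118.7]
turn about tool x 0.2 (az change -0.2)
[[453. 201.]
 [387. 143.]
 [520. 129.]
 [393. 266.]
 [513. 254.]]
```

View pics/w8.png

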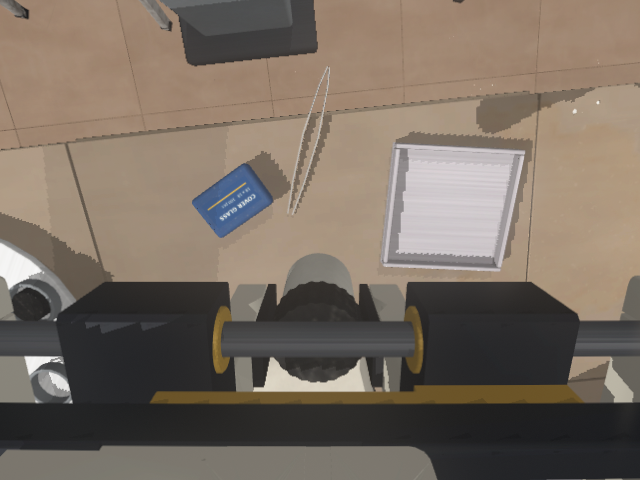

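The tray is at (452,207), with corners (396,145), (523,150), (499,270) and (383,266). The case is held between the fingers at (318,330).

Run:
```python
from m import *
s=np.load("pics/w8.npy",allow_pickle=True).item()
P=plane(s,[(396,145),(523,150),(499,270),(383,266)],.016); c=P.mean(0); print(P.round(3).tolist(),c, np.hypot(*np.diff(P[:,:2],axis=0).T))
todo([c[0],c[1],.13],84)
```

```text
[[0.377, 0.212, 0.016], [0.392, 0.319, 0.016], [0.499, 0.303, 0.016], [0.484, 0.196, 0.016]] [0.43814552 0.25770315 0.016     ] [0.10748872 0.10836286 0.10802543]
t11.72 tcp [0.4289 0.1395 0.1859] x [ 0.035  0.01  -0.999] jaw az 84.2 y [-0.99  0.1  -0.03] open 0.0367 F [ 0.  -0.4 -0.4] q [  44.1   -0.5  -31.7    1.2  -57.  -140.6]
shift [ 57.4   4.8 117.8]
turn about tool x 0.2 (az change -0.2)
```

>>> arm_command(commands=[5, 2, 40, 0, 0, 5, 2, 40, 0, 0, 5, 1, 25, 0, 0, 5, 0, 8, 0, 0, 0, 0, 0, 0, 0])

```text
clock: 12.35
tool_pos: [0.4368, 0.2505, 0.1669]
orientation: [-70.4, 88.0, 13.4]
force: [0.9, 0.1, -1.2]
opening: 0.0364
```

Run:
```python
from m import *
todo([.438,.258,.034],None)
```

```text
t12.35 tcp [0.4368 0.2505 0.1669] x [ 0.035  0.008 -0.999] jaw az 83.9 y [-0.99  0.11 -0.03] open 0.0364 F [ 0.9  0.1 -1.2] q [  53.3    6.   -27.7    1.6  -54.8 -150.3]
shift [132.9   4.    6.1]
```

>>> arm_command(commands=[35, 3, 4, 0, 0, 35, 2, 3, 0, 0, 25, 0, 0, 0, 0, 10, 0, 0, 0, 0, 0, 0, 0, 0, 0])

```text
clock: 12.98
tool_pos: [0.4373, 0.255, 0.0614]
orientation: [-68.9, 87.8, 14.8]
force: [-0.4, 0.4, -0.0]
opening: 0.037
```

Run:
```python
from m import *
todo([.438,.258,.034],None)
```

```text
t12.97 tcp [0.4373 0.255  0.0614] x [ 0.036  0.01  -0.999] jaw az 83.7 y [-0.99  0.11 -0.04] open 0.0370 F [-0.4  0.4 -0. ] q [  53.6   13.7  -35.     2.1  -39.6 -151.5]
shift [27.4  0.6  2.7]
```

>>> arm_command(commands=[8, 0, 1, 0, 0, 6, 0, 1, 0, 0, 4, 0, 0, 0, 0, 3, 0, 0, 0, 0, 0, 0, 0, 0, 0])

```text
clock: 13.6
tool_pos: [0.4396, 0.2584, 0.0416]
orientation: [-65.4, 87.6, 18.2]
force: [-0.1, 1.1, -0.7]
opening: 0.0367
```

Run:
```python
from m import *
todo([.438,.258,.033],None)
```

```text
t13.60 tcp [0.4396 0.2584 0.0416] x [ 0.039  0.013 -0.999] jaw az 83.7 y [-0.99  0.11 -0.04] open 0.0367 F [-0.1  1.1 -0.7] q [  53.6   15.7  -36.     2.3  -36.4 -151.8]
shift [ 8.5  1.8 -0.7]
```

>>> arm_command(commands=[3, 0, 0, 0, 0, 2, 0, 0, 0, 0, 2, 0, 0, 0, 0, 0, 0, 0, 0, 0])

```text
clock: 14.1
tool_pos: [0.44, 0.2587, 0.0343]
orientation: [-65.2, 87.6, 18.5]
force: [-0.6, -0.6, -0.5]
opening: 0.0364
```

Run:
```python
from m import *
todo([.438,.258,.033],None)
```

```text
t14.10 tcp [0.44   0.2587 0.0343] x [ 0.04   0.013 -0.999] jaw az 83.7 y [-0.99  0.11 -0.04] open 0.0364 F [-0.6 -0.6 -0.5] q [  53.6   16.3  -36.4    2.4  -35.3 -151.8]
shift [ 1.2  1.9 -0.9]
```

>>> arm_command(commands=[1, 0, 0, 0, 0, 1, 0, 0, 0, 0, 0, 0, 0, 0, 0])

```text
clock: 14.48
tool_pos: [0.4405, 0.2588, 0.0332]
orientation: [-65.5, 87.6, 18.2]
force: [-0.1, 0.0, 0.1]
opening: 0.037
```

Run:
```python
from m import *
todo([.438,.258,.033],None)
```

```text
t14.47 tcp [0.4405 0.2588 0.0332] x [ 0.04   0.013 -0.999] jaw az 83.7 y [-0.99  0.11 -0.04] open 0.0370 F [-0.1  0.   0.1] q [  53.6   16.5  -36.5    2.5  -35.1 -151.9]
shift [ 0.   2.4 -1. ]
```

>>> arm_command(commands=[1.5, 0, 0, 0, 0, 0, 0, 0, 0, 0])

```text
clock: 14.72
tool_pos: [0.4412, 0.259, 0.0331]
orientation: [-65.6, 87.5, 18.1]
force: [0.0, 0.6, -1.3]
opening: 0.0371
```

>>> arm_command(commands=[1, 0, 0, 0, 0, 0, 0, 0, 0, 0])

```text
clock: 14.98
tool_pos: [0.4419, 0.2592, 0.033]
orientation: [-65.7, 87.4, 18.1]
force: [-2.2, -0.2, 1.5]
opening: 0.0364
```

Height no longer drops, so the case is standing on the tray floor. Releasing.

>>> arm_command(commands=[0, 0, 0, 0, 65, 0, 0, 0, 0, 65, 0, 0, 0, 0, 65, 0, 0, 0, 0, 65])

```text
clock: 15.48
tool_pos: [0.442, 0.2596, 0.0325]
orientation: [-65.1, 87.4, 18.7]
force: [-0.6, -1.2, -0.3]
opening: 0.0571
```

>>> arm_command(commands=[-10, 0, 0, 0, 65, -20, 0, 0, 0, 65, -40, 0, 0, 0, 65, -40, 0, 0, 0, 65, -40, 0, 0, 0, 65])

```text
clock: 16.1
tool_pos: [0.434, 0.2557, 0.1862]
orientation: [-69.8, 87.7, 14.0]
force: [0.8, -0.1, 0.5]
opening: 0.0572
```

>>> arm_command(commands=[-20, 0, -50, 0, 65, 0, 0, -50, 0, 65, 0, 0, -30, 0, 65, 0, 0, 0, 0, 65])

```text
clock: 16.6
tool_pos: [0.4199, 0.1245, 0.2118]
orientation: [-63.6, 87.1, 20.4]
force: [-0.4, 0.1, 0.4]
opening: 0.0568
```

Run:
```python
from m import *
todo()
fs=[]
for n,(x0,x1,y0,y1) in (("scene",(200,440,210,370)),("side",(190,360,195,345)),("wrist",(0,640,0,300))):
    s=snapshot(n); np.save(f"pics/end_{n}.npy",s,allow_pickle=True); fs.append(cv2.resize(s["frame"][y0:y1,x0:x1],(400,280),interpolation=cv2.INTER_CUBIC))
    print(n,proj(s,[[.438,.258,.004],[.438,.258,.062],[.5187,-.204,.02]]).round().tolist())
fs.append(np.zeros_like(fs[0])); cv2.imwrite("pics/end.png",np.vstack([np.hstack(fs[:2]),np.hstack(fs[2:])]))
s=np.load("pics/end_wrist.npy",allow_pickle=True).item(); u=proj(s,[[.438,.258,.062]])[0].astype(int)
if 60<u[0]<580 and 60<u[1]<300: dark(s,(u[0]-50,u[0]+50,max(u[1]-50,0),u[1]+50),.062,np.array([.438,.258]),"cap",85)
s=np.load("pics/end_scene.npy",allow_pickle=True).item(); u=proj(s,[[.438,.258,.053]])[0].astype(int)
dark(s,(u[0]-20,u[0]+20,u[1]-20,u[1]+20),.053,np.array([.438,.258]),"cap scene",80)
```

```text
t16.60 tcp [0.4199 0.1245 0.2118] x [ 0.048  0.018 -0.999] jaw az 84.0 y [-0.99  0.11 -0.05] open 0.0568 F [-0.4  0.1  0.4] q [  43.6   -3.9  -31.4    1.3  -59.9 -140.3]
scene [[249.0, 338.0], [247.0, 318.0], [380.0, 265.0]]
side [[238.0, 222.0], [236.0, 206.0], [297.0, 304.0]]
wrist [[449.0, 205.0], [474.0, 221.0], [4.0, 334.0]]
cap min 54 [ 447  203   49   45 1670] rect [441.5 255.4] [42.4 35.5] polar [(0.0044, 322.9)] long az 47.3
cap scene min 30 [240 315  14  12 142] rect [441.8 259.2] [30.2 43.5] polar [(0.0039, 18.2)] long az 153.8
```

The viewer is at its limit, so I'll check numerically.

Run:
```python
from m import *
S=np.load("pics/end_scene.npy",allow_pickle=True).item(); W=np.load("pics/end_wrist.npy",allow_pickle=True).item(); D=np.load("pics/end_side.npy",allow_pickle=True).item()
# cap top-centre pixels -> height where rays of scene and wrist meet
gS=cv2.cvtColor(S["frame"],cv2.COLOR_BGR2GRAY); gW=cv2.cvtColor(W["frame"],cv2.COLOR_BGR2GRAY)
def cen(g,x0,x1,y0,y1,t):
    m=np.zeros_like(g); m[y0:y1,x0:x1]=g[y0:y1,x0:x1]<t; n,l,st,ce=cv2.connectedComponentsWithStats(m); return ce[1+np.argmax(st[1:,4])]
uS=cen(gS,228,268,298,338,80); uW=cen(gW,424,524,171,271,85)
zs=np.arange(0,.1,.002); e=[np.linalg.norm(plane(S,[uS],z)-plane(W,[uW],z)) for z in zs]; i=int(np.argmin(e)); print("cap mid meets at z",zs[i],"gap",e[i],plane(W,[uW],zs[i]))
a=np.array([.5187,-.204]); az=234.2
for k,nm in enumerate(["empty","bare","cap","empty","cap","case cup"]):
    t=np.radians(az+60*k); p=[*(a+.088*np.array([np.cos(t),np.sin(t)])),.03]
    u=proj(D,[p])[0]; x,y=u.astype(int); print(nm,round((az+60*k)%360),(x,y),"mean/min gray",D["frame"][y-3:y+3,x-4:x+4].mean().round(),D["frame"][y-3:y+3,x-4:x+4].min())
```

```text
cap mid meets at z 0.052000000000000005 gap 0.0027621673439821443 [[0.4443773  0.25958379 0.052     ]]
empty 234 (np.int64(283), np.int64(322)) mean/min gray 193.0 118
bare 294 (np.int64(319), np.int64(318)) mean/min gray 147.0 99
cap 354 (np.int64(331), np.int64(296)) mean/min gray 67.0 51
empty 54 (np.int64(310), np.int64(280)) mean/min gray 176.0 104
cap 114 (np.int64(276), np.int64(284)) mean/min gray 48.0 36
case cup 174 (np.int64(262), np.int64(305)) mean/min gray 201.0 131
```

```bash
python3 -c "
from plant import *
print(close_job(), get_obs()['clock'])"
```

```text
the job is handed in; nothing more can be done
the job is handed in; nothing more can be done
```

I turned the stand about 68° counter-clockwise by its knob until the white, black-capped case was at the pointer. The cup measured about 174.2° and the pointer 173.7°. Only then did I lift the case straight up by its cap and stand it in the steel tray. The job was handed in just after 16.6 s, with the gripper clear of everything.

**Case:** the two-view check puts the middle of its cap at about (0.444, 0.260, 0.052). It should be 0.0535 high if the case stands upright on the tray floor. That is within 7 mm of the tray centre.

**Stand:** in the side view, the case's cup and the two empty cups look bright, so empty. The dust-cap cups look dark and the bare objective's cup grey, as they did before.

**Not confirmed or not exact:**
- The picture limit was used up, so the final picture could not be viewed. The end state is confirmed by numbers only.
- The scene and wrist rays to the cap miss each other by 2.8 mm, slightly more than the stated 2 mm calibration.
- Pointer readings from different views spread from about 172.5° to 175°.
- The tool drifted to about 2–3° off vertical by the end.

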